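# Put the polishing spindles back in their own stands

### The arm

A 7-joint arm with a two-finger parallel gripper is mounted at the origin on the work surface. World frame = base frame: x ahead of the robot, y to its left, z up, the work surface at z = 0. Lengths are in m, angles in rad, forces in N, time in s.
With the tool pointing down it reaches from about 0.35 to 0.9 m from the base axis. Payload 8.1 kg.
Tool frame: the origin (TCP) lies midway between the tips of the shut fingers; the grasp point (between the pads) lies 19 mm behind it; z points along the fingers, y is the line along which they close (so a half turn about z gives the same grasp; the last joint's range is limited). The gripper opens to 92 mm and grips with 3 to 60 N. Pads are 19 mm wide; open, the fingers measure 130 mm over their backs; the gripper's body (75 mm by 190 mm) begins 47 mm behind the grasp point.
Start: joints at [-1.3, 0.434, 0.025, 1.573, -0.012, 1.134, -0.075], TCP at [0.228, 0.582, 0.227] pointing down, gripper open.
Joint ranges: [-2.62, 2.62], [-0.44, 2.09], [-1.27, 1.32], [0.08, 2.57], [-1.32, 4.46], [0.12, 2], [-2.74, 2.74]. Speed limits (rad/s): [2.22, 2.22, 3.01, 3.01, 3.14, 3.14, 3.14].

### API

Orientations are given as a rotation vector (axis times angle).
In Python, from cell import arm gives the robot as it stands.
- The arm moves only by the tool move_arm, never from a script. Its argument "motion" is a list of rows, each an object of numbers: "tx", "ty", "tz": the shift along the tool's x, y, z normalised to -1 to 1, where 1 is 1000 mm; "twist": the turn about the tool's z normalised to -1 to 1, where 1 is pi/2 rad. In form: [{"tx": .., "ty": .., "tz": .., "twist": ..}, ...]. A call has 1 to 12 rows; each row shifts and turns the commanded pose from where the row before left it, along the tool's axes as they then stand; what a row does not reach is not made up. A row lasts 1/10 s, in which the tool goes at most 50 mm and 8.59 degrees, less where a joint would pass 70% of its speed; a pose out of reach is approached as far as the arm can. A call with a number of a shift or a turn outside -1 to 1 is refused whole. A call with a gripper value outside its range is refused whole. "gripper" is the gripper's target within -1 to 1 (shut at 1, half-way at 0, fully open at -1), set as the call begins (left out, the last holds). The fingers move at their own pace and stop on an object; "squeeze" is the grip in N (left out, the last holds). Time passes only in rows, so rows that do not move let the fingers close. It gives the time, the measured TCP pose, the force, the opening and the grip force at its end, in the units of the state.
- arm.observe(): the state, without advancing time (a new reading comes with each control period).
- arm.get_image(name): name is "side" or "top"; returns the picture (400x640x3 uint8, red, green, blue); there is no depth.
- arm.calibration(name): a dict with "K" (3x3 intrinsics, pixels), "k1" (the pictures are not rectified: a ray, as slopes to the right and down, at radius r is drawn at 1 + k1 r^2 times it, then the intrinsics apply), "T" (4x4, takes a point from camera to world coordinates). Camera axes: x right, y down, z forward; pixel columns grow to the right and rows downward; lengths in m; the calibration is good to about 2 mm. A picture is of the moment at which its call begins. calibration takes no time and is no camera call.
- arm.sign_off(): hands the job in; it is judged then, once.
Trained networks look in the newest picture that a camera, given by its name, has taken for a name from the list of things; names that differ only in an ending like _2 or _b are one class to them, and where a whole thing is asked for, a point or a joint stands for the part that bears it (a point fixed in the world has none). Each returns a list of dicts, best first, with "conf" (0 to 1); they miss things now and then, are a little off and sometimes report something else, mostly with a low value. They report only what shows in the picture. A call takes as long as a camera call.
- arm.look_for(camera, query): "point" ([column, row] as shares, 0 to 1, of the picture: columns of its width, rows of its height, amid what is visible of it).
- arm.regions_of(camera, query): "region" (400x640 bool, what is visible of it) and "point" ([column, row] as shares, 0 to 1, of the picture: columns of its width, rows of its height, amid what is visible of it).
- arm.place_of(camera, query): "point" ([column, row] as shares, 0 to 1, of the picture: columns of its width, rows of its height: a listed point, or the origin of a listed thing).
The state is a dict: "clock": time; "joints": joint angles; "dq": joint speeds; "joint_efforts": joint torques, N m; "position": TCP position; "ee_rot": TCP orientation; "force": force on the tool from outside, world axes, zero at the start; "ft_torque": the same for the moment, N m; "width": opening from 0.0 (shut) to 1.0 (fully open); "gripper_force": force on a finger pad.
Only numpy, scipy, OpenCV 4.12 (cv2) and the standard library are available. Lean on these libraries where they do the work, as an engineer would, in place of code of your own. Each camera call takes 0.05 s, during which the arm holds its last target. There are 200 camera calls.

### The job

The three polishing spindles were put away in the wrong stands: move each into the stand of its own colour, threaded down through both decks and fully home, using the empty grey stand as the parking place on the way. Never drop a spindle or lay it down on the bench, and leave the jar, the tray and the spray can where they stand.

Things in the scene. Friction and masses are not known exactly. Their poses are not given: they have to be found in the camera images.
- spindle_red_mid (a point): Polishing spindle, loose, 0.1-0.2 kg, starts upright in a stand of another colour: hard red cylinder (bob) 38 mm wide, 50 mm tall, on a 12 mm steel shank 68 mm long, its last 14 mm tapering to 4 mm. Point: middle of the bob, 25 mm below its top, 25 mm above the shoulder, 93 mm above the tip; z up its axis. Fully home, the shoulder rests on the top deck and this point is 25 mm above the bore's mouth.
- spindle_yellow_mid (a point): Polishing spindle, loose, 0.1-0.2 kg, starts upright in a stand of another colour: hard yellow cylinder (bob) 38 mm wide, 50 mm tall, on a 12 mm steel shank 68 mm long, its last 14 mm tapering to 4 mm. Point: middle of the bob, 25 mm below its top, 25 mm above the shoulder, 93 mm above the tip; z up its axis. Fully home, the shoulder rests on the top deck and this point is 25 mm above the bore's mouth.
- spindle_blue_mid (a point): Polishing spindle, loose, 0.1-0.2 kg, starts upright in a stand of another colour: hard blue cylinder (bob) 38 mm wide, 50 mm tall, on a 12 mm steel shank 68 mm long, its last 14 mm tapering to 4 mm. Point: middle of the bob, 25 mm below its top, 25 mm above the shoulder, 93 mm above the tip; z up its axis. Fully home, the shoulder rests on the top deck and this point is 25 mm above the bore's mouth.
- stand_red_bore (a point): Stand for the red spindle, fixed, 80 mm tall, base 80 mm square and top deck 76 mm square both red, four corner posts. A vertical 20 mm bore through the top deck (8 mm thick) and, in line, a 22 mm bore through the bare metal lower deck (30 to 38 mm above the bench). Point: centre of the bore's mouth on the top deck, 80 mm above the bench; z up.
- stand_yellow_bore (a point): Stand for the yellow spindle, fixed, 80 mm tall, base 80 mm square and top deck 76 mm square both yellow, four corner posts. A vertical 20 mm bore through the top deck (8 mm thick) and, in line, a 22 mm bore through the bare metal lower deck (30 to 38 mm above the bench). Point: centre of the bore's mouth on the top deck, 80 mm above the bench; z up.
- stand_blue_bore (a point): Stand for the blue spindle, fixed, 80 mm tall, base 80 mm square and top deck 76 mm square both blue, four corner posts. A vertical 20 mm bore through the top deck (8 mm thick) and, in line, a 22 mm bore through the bare metal lower deck (30 to 38 mm above the bench). Point: centre of the bore's mouth on the top deck, 80 mm above the bench; z up.
- stand_grey_bore (a point): Empty parking stand, fixed, 80 mm tall, base 80 mm square and top deck 76 mm square both grey, four corner posts. A vertical 20 mm bore through the top deck (8 mm thick) and, in line, a 22 mm bore through the bare metal lower deck (30 to 38 mm above the bench). Point: centre of the bore's mouth on the top deck, 80 mm above the bench; z up.
- jar: Bystander, loose: amber jar with a black lid, 60 mm in diameter, 55 mm tall. Origin at the centre of its underside, z up.
- parts_tray: Bystander, loose: white open tray 95 x 65 x 24 mm. Origin at the centre of its underside, z up.
- spray_can: Bystander, loose: white spray can with a blue band and a white cap, 52 mm in diameter, 150 mm tall. Origin at the centre of its underside, z up.

How it is judged:
By the outcome, as a careful person would: the job done as asked, in the order asked, and still so for the second after the job is handed in, with the robot touching nothing.
It also fails if it takes over 122 s, if anything falls off the work surface, if the arm or the gripper's body presses on something with over 40 N, if the wrist force passes 120 N, or if a joint passes its speed limit or range.

## Working session

There is one attempt and no reset: what is moved stays moved. The work goes in short steps, Python scripts to look and compute and a tool call to move; the robot and the scene stay as the last step left them, time stands still between calls to the robot, and variables do not carry over. Pictures are saved under pics/ and viewed, at most 14 in all, crops included, and the job is handed in when it is done.

Besides the shell and the picture viewer there is one more tool, called after "Request:" by a JSON object that holds its "name" and its "arguments". move_arm: Moves the arm, as the interface text tells. Scaled input: -1 to 1 covers 1000 mm each way for a shift and pi/2 rad each way for a turn. Its arguments: {"type":"object","properties":{"motion":{"type":"array","items":{"type":"object","properties":{"tx":{"type":"number"},"ty":{"type":"number"},"tz":{"type":"number"},"twist":{"type":"number"}}}},"gripper":{"type":"number"},"squeeze":{"type":"number"}},"required":["motion"]}

```bash
mkdir -p pics; cat > h.py <<'E'
import numpy as np, cv2
from cell import arm
def proj(c,P):
    C=arm.calibration(c);T=np.linalg.inv(C["T"]);p=T[:3,:3]@np.array(P)+T[:3,3]
    s=p[:2]/p[2];s=s*(1+C["k1"]*(s@s));K=C["K"];return (np.array(K)@[*s,1])[:2]
def ray(c,share):
    C=arm.calibration(c);K=np.array(C["K"]);d=np.linalg.solve(K,[share[0]*640,share[1]*400,1])[:2]
    s=d.copy()
    for _ in range(30): s=d/(1+C["k1"]*(s@s))
    T=np.array(C["T"]);return T[:3,3],T[:3,:3]@[*s,1]
def at_z(c,share,z):
    o,d=ray(c,share);return o+d*(z-o[2])/d[2]
def tri(rs):
    A=0;b=0
    for o,d in rs:
        d=d/np.linalg.norm(d);M=np.eye(3)-np.outer(d,d);A=A+M;b=b+M@o
    return np.linalg.solve(A,b)
def snap(c,n):
    im=arm.get_image(c);cv2.imwrite(f"pics/{n}.png",im[:,:,::-1]);return im
E
python3 - <<'E'
from h import *
np.set_printoptions(precision=4,suppress=True)
for c in("top","side"):
    snap(c,c+"0"); print(c,arm.calibration(c)["T"],arm.calibration(c)["K"][0])
for n in ["red","yellow","blue","grey"]:
    for q,z in ((f"stand_{n}_bore",.08),(f"spindle_{n}_mid",.105)):
        if 'spindle_grey' in q: continue
        best=[]
        for c in("top","side"):
            r=arm.place_of(c,q)[:2]
            for x in r: print(q,c,round(x["conf"],2),np.array(x["point"])*[640,400],at_z(c,x["point"],z))
            if r: best.append(ray(c,r[0]["point"]))
        if len(best)==2: print("  tri",tri(best))
for q in("jar","parts_tray","spray_can"):
    r=arm.place_of("top",q)[:1]
    for x in r: print(q,x["conf"],at_z("top",x["point"],0))
print(arm.observe())
E
```

```text
top [[ 0.0058 -0.9958  0.0909  0.4382]
 [-0.9999 -0.0067 -0.0093 -0.0225]
 [ 0.0099 -0.0908 -0.9958  1.2485]
 [ 0.      0.      0.      1.    ]] [454.1284   0.     319.6469]
side [[ 0.822  -0.4382  0.3637  0.2195]
 [-0.5695 -0.6388  0.5173 -0.4893]
 [ 0.0056 -0.6324 -0.7746  0.8259]
 [ 0.      0.      0.      1.    ]] [429.6394   0.     317.1741]
stand_red_bore top 0.82 [264.512 159.6  ] [0.6502 0.1109 0.08  ]
stand_red_bore side 0.57 [324.48 154.48] [0.6583 0.1054 0.08  ]
  tri [0.6547 0.1086 0.0786]
spindle_red_mid top 0.75 [388.096 233.2  ] [ 0.4603 -0.2061  0.105 ]
spindle_red_mid top 0.41 [299.776 228.12 ] [0.4718 0.0164 0.105 ]
spindle_red_mid side 0.89 [342.784 290.48 ] [ 0.4688 -0.2193  0.105 ]
  tri [ 0.4665 -0.2117  0.0936]
stand_yellow_bore top 0.85 [297.984 231.88 ] [0.4629 0.0217 0.08  ]
stand_yellow_bore top 0.56 [266.496 155.4  ] [0.6613 0.1059 0.08  ]
stand_yellow_bore side 0.86 [275.072 215.2  ] [0.4639 0.0158 0.08  ]
  tri [0.4646 0.0213 0.073 ]
spindle_yellow_mid top 0.74 [267.392 156.6  ] [0.6535 0.1008 0.105 ]
spindle_yellow_mid side 0.85 [324.224 148.52 ] [0.654
[... 600 characters left out ...]
0.6 [278.016 215.92 ] [0.4681 0.0105 0.08  ]
  tri [0.6134 0.3266 0.0763]
jar 0.61 [0.4832 0.1965 0.    ]
parts_tray 0.79 [ 0.6362 -0.1099  0.    ]
spray_can 0.75 [ 0.5646 -0.3717  0.    ]
{'clock': 0.95, 'joints': array([-1.2996,  0.4345,  0.025 ,  1.5732, -0.0116,  1.134 , -0.0751]), 'dq': array([-0.0005,  0.0012, -0.0002, -0.0003, -0.0003,  0.0005,  0.0004]), 'joint_efforts': array([ -0.0001, -66.7657,   0.9835, -31.4808,  -0.0608,   0.0325,
         0.    ]), 'position': array([0.2282, 0.5818, 0.2267]), 'ee_rot': array([0.5838, 3.0869, 0.0001]), 'force': array([ 0.3626, -0.0075, -0.254 ]), 'ft_torque': array([-0.0428,  0.0161, -0.0211]), 'gripper_force': 0.0, 'width': 1.0001425083257416}
```

View pics/top0.png

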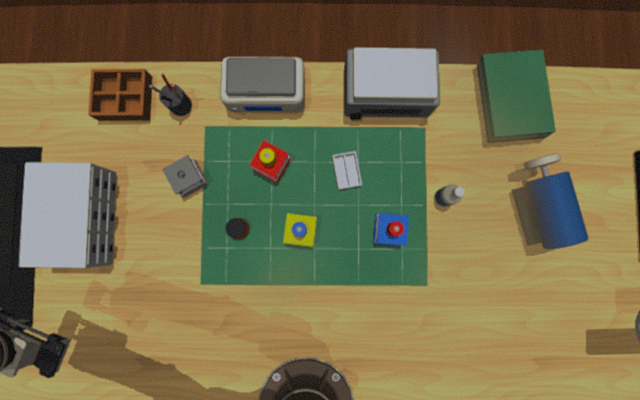

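View pics/side0.png

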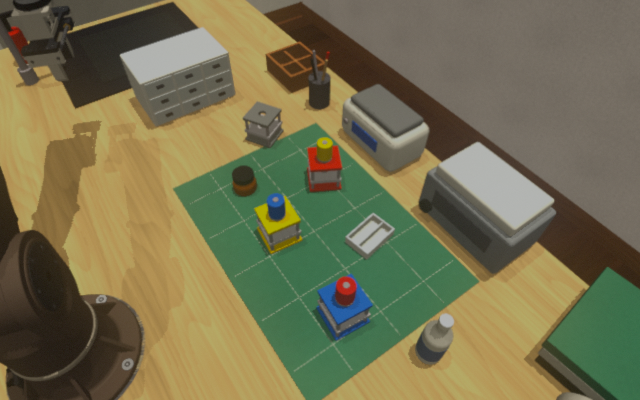

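The top view shows yellow in the red stand (267,157), blue in the yellow stand (299,230), red in the blue stand (396,230), and the grey stand empty (183,175). The side view agrees. Plan: yellow→grey, red→red, blue→blue, yellow→yellow. First I'll refine the poses with a silhouette fit.

```bash
cat >> h.py <<'E'
from scipy.optimize import minimize
H={"red":[(0,8),(172,180)],"yellow":[(22,35)],"blue":[(100,128)]}
def cmask(im,col):
    h=cv2.cvtColor(im,cv2.COLOR_RGB2HSV)
    return sum(cv2.inRange(h,(a,120,60),(b,255,255)) for a,b in H[col])
def roi(m,c,P,r):
    w=np.zeros_like(m);u=proj(c,P);cv2.circle(w,(int(u[0]),int(u[1])),r,255,-1);m=m&w
    n,l,s,_=cv2.connectedComponentsWithStats(m)
    k=np.zeros_like(m)
    for i in range(1,n):
        if s[i,4]>12:k[l==i]=1
    return k
def hull(pts): return cv2.convexHull(np.array(pts,np.float32)).reshape(-1,2)
def soft(shape,hl,off,S=8):
    big=np.zeros((shape[0]*S,shape[1]*S),np.uint8)
    cv2.fillPoly(big,[np.round((hl-off+.5)*S).astype(np.int32)],255)
    return cv2.resize(big,shape[::-1],interpolation=cv2.INTER_AREA)/255.
def sq(x,y,a,s,zs):
    return [(x+s*np.cos(a+k*np.pi/2+np.pi/4)/2**.5,y+s*np.sin(a+k*np.pi/2+np.pi/4)/2**.5,z) for z in zs for k in range(4)]
def stand(p): return sq(*p,.076,(.072,.08))+sq(*p,.08,(0,.006))
def bob(p,z=.105,up=(0,0,1)):
    t=np.linspace(0,2*np.pi,24,endpoint=False);return [(p[0]+.019*np.cos(a),p[1]+.019*np.sin(a),z+d) for a in t for d in(-.025,.025)]
def fit(ms,model,x0,usehull=False):
    """ms: {cam:mask}; returns best params by overlap"""
    D={}
    for c,m in ms.items():
        if usehull:
            ys,xs=np.nonzero(m);hl=hull(np.c_[xs,ys]);m=np.zeros_like(m);cv2.fillPoly(m,[hl.astype(np.int32)],1)
        x,y,w,h=cv2.boundingRect(m);o=np.array([x-10,y-10]);D[c]=(m[y-10:y+h+10,x-10:x+w+10].astype(float),o)
    def cost(p): return sum(np.abs(soft(m.shape,hull([proj(c,q) for q in model(p)]),o)-m).sum()/m.sum() for c,(m,o) in D.items())
    best=None
    for s in ((.004,.2),(.002,.1)):
        x0=np.array(x0,float);sim=[x0]+[x0+np.eye(len(x0))[i]*(s[0] if i<2 else s[1]) for i in range(len(x0))]
        r=minimize(cost,x0,method="Nelder-Mead",options=dict(initial_simplex=sim,xatol=1e-4,fatol=1e-4,maxiter=150));x0=r.x
    return r.x,r.fun
E
cat > m.py <<'E'
from h import *
np.set_printoptions(precision=4,suppress=True)
im={c:cv2.imread(f"pics/{c}0.png")[:,:,::-1].copy() for c in("top","side")}
S={"red":(.655,.108),"yellow":(.464,.02),"blue":(.472,-.217)}
B={"yellow":(.653,.101),"blue":(.4635,.0195),"red":(.4665,-.215)}
for n,p in S.items():
    ms={c:roi(cmask(im[c],n),c,(*p,.05),48) for c in im}
    for cs in(("top","side"),("top",),("side",)):
        print("stand",n,cs,*min((fit({c:ms[c] for c in cs},stand,(*p,a),True) for a in(.1,.8)),key=lambda r:r[1]))
for n,p in B.items():
    ms={c:roi(cmask(im[c],n),c,(*p,.105),20) for c in im}
    for cs in(("top","side"),("top",),("side",)):
        print("bob",n,cs,*fit({c:ms[c] for c in cs},bob,p,True))
arm.get_image("top");arm.get_image("side")
ms={}
for c in im:
    r=arm.regions_of(c,"stand_grey_bore")
    if r: ms[c]=r[0]["region"].astype(np.uint8);print(c,r[0]["conf"],ms[c].sum())
for cs in[tuple(ms)]+[(c,) for c in ms]:
    print("grey",cs,*min((fit({c:ms[c] for c in cs},stand,(.613,.326,a),True) for a in(.1,.8)),key=lambda r:r[1]))
E
python3 m.py
```

```text
Traceback (most recent call last):
  File "m.py", line 9, in <module>
    print("stand",n,cs,*min((fit({c:ms[c] for c in cs},stand,(*p,a),True) for a in(.1,.8)),key=lambda r:r[1]))
                        ~~~^^^^^^^^^^^^^^^^^^^^^^^^^^^^^^^^^^^^^^^^^^^^^^^^^^^^^^^^^^^^^^^^^^^^^^^^^^^^^^^^^^
  File "m.py", line 9, in <genexpr>
    print("stand",n,cs,*min((fit({c:ms[c] for c in cs},stand,(*p,a),True) for a in(.1,.8)),key=lambda r:r[1]))
                             ~~~^^^^^^^^^^^^^^^^^^^^^^^^^^^^^^^^^^^^^^^^^
  File "h.py", line 53, in fit
    r=minimize(cost,x0,method="Nelder-Mead",options=dict(initial_simplex=sim,xatol=1e-4,fatol=1e-4,maxiter=150));x0=r.x
  File "h.py", line 49, in cost
    def cost(p): return sum(np.abs(soft(m.shape,hull([proj(c,q) for q in model(p)]),o)-m).sum()/m.sum() for c,(m,o) in D.items())
                        ~~~^^^^^^^^^^^^^^^^^^^^^^^^^^^^^^^^^^^^^^^^^^^^^^^^^^^^^^^^^^^^^^^^^^^^^^^^^^^^^^^^^^^^^^^^^^^^^^^^^^^^^^
  File "h.py", line 49, in <genexpr>
    def cost(p): return sum(np.abs(soft(m.shape,hull([proj(c,q) for q in model(p)]),o)-m).sum()/m.sum() for c,(m,o) in D.items())
                                                      ~~~~^^^^^
  File "h.py", line 4, in proj
    C=arm.calibration(c);T=np.linalg.inv(C["T"]);p=T[:3,:3]@np.array(P)+T[:3,3]
ValueError: time passes only in moves, steps and waits
```

```bash
sed -i 's/arm\.calibration(c)/CAL[c]/; s/^def proj/CAL={k:arm.calibration(k) for k in("top","side")}\ndef proj/' h.py; python3 m.py
```

```text
stand red ('top', 'side') [0.6537 0.1006 1.0436] 0.08845657992839878
stand red ('top',) [0.6531 0.1007 1.0661] 0.04179774473892121
stand red ('side',) [0.6535 0.1    1.0311] 0.03943993217928734
stand yellow ('top', 'side') [ 0.469   0.0184 -0.1251] 0.0783192613144843
stand yellow ('top',) [0.4691 0.0185 1.4524] 0.05042307379383289
stand yellow ('side',) [0.4689 0.0181 1.4508] 0.02723489395758303
stand blue ('top', 'side') [ 0.4721 -0.2224  1.4751] 0.07337664790254636
stand blue ('top',) [ 0.4723 -0.2224  1.48  ] 0.04811948698522647
stand blue ('side',) [ 0.4722 -0.2224 -0.1017] 0.02387048670600926
bob yellow ('top', 'side') [0.6549 0.1015] 0.45584682088921036
bob yellow ('top',) [0.6533 0.1011] 0.15387852702056432
bob yellow ('side',) [0.6559 0.1014] 0.2934208394101442
bob blue ('top', 'side') [0.4697 0.0188] 0.46837021260994627
bob blue ('top',) [0.4687 0.0182] 0.2231101245529658
bob blue ('side',) [0.4693 0.0217] 0.24225755166931634
bob red ('top', 'side') [ 0.4726 -0.2214] 0.4713774818103342
bob red ('top',) [ 0.4725 -0.2221] 0.28137254901960784
bob red ('side',) [ 0.4723 -0.2218] 0.18805442512434745
top 0.7 1208
side 0.59 1401
grey ('top', 'side') [0.6113 0.3288 0.527 ] 0.11662863537364829
grey ('top',) [0.6099 0.3293 0.4978] 0.06373715227566046
grey ('side',) [0.6123 0.3294 0.5487] 0.040494283837937094
```

Request:
{"name": "move_arm", "arguments": {"motion": [{"twist": -0.0595,"tz": -0.01},{"twist": -0.0595,"tz": -0.01},{"twist": -0.0595,"tz": -0.01},{"twist": -0.0595,"tz": -0.01},{"tx": -0.0144,"ty": -0.036},{"tx": -0.0144,"ty": -0.036},{"tx": -0.0144,"ty": -0.036},{"tx": -0.0144,"ty": -0.036},{"tx": -0.0144,"ty": -0.036},{"tx": 0}], "gripper": -1}}

```text
invalid input
```

Request:
{"name": "move_arm", "arguments": {"motion": [{"tx": 0.0,"ty": 0.0,"tz": -0.01,"twist": -0.0595},{"tx": 0.0,"ty": 0.0,"tz": -0.01,"twist": -0.0595},{"tx": 0.0,"ty": 0.0,"tz": -0.01,"twist": -0.0595},{"tx": 0.0,"ty": 0.0,"tz": -0.01,"twist": -0.0595},{"tx": -0.0144,"ty": -0.036,"tz": 0.0,"twist": 0.0},{"tx": -0.0144,"ty": -0.036,"tz": 0.0,"twist": 0.0},{"tx": -0.0144,"ty": -0.036,"tz": 0.0,"twist": 0.0},{"tx": -0.0144,"ty": -0.036,"tz": 0.0,"twist": 0.0},{"tx": -0.0144,"ty": -0.036,"tz": 0.0,"twist": 0.0},{"tx": 0.0,"ty": 0.0,"tz": 0.0,"twist": 0.0}], "gripper": -1}}

```text
clock: 2.15
position: [0.3031, 0.3969, 0.2671]
ee_rot: [0.01, 3.14, -0.003]
force: [0.7, 0.3, 0.0]
width: 1.0
gripper_force: 0.0
```

Request:
{"name": "move_arm", "arguments": {"motion": [{"tx": -0.0319,"ty": -0.027,"tz": 0.0,"twist": 0.0},{"tx": -0.0319,"ty": -0.027,"tz": 0.0,"twist": 0.0},{"tx": -0.0319,"ty": -0.027,"tz": 0.0,"twist": 0.0},{"tx": -0.0319,"ty": -0.027,"tz": 0.0,"twist": 0.0},{"tx": -0.0319,"ty": -0.027,"tz": 0.0,"twist": 0.0},{"tx": -0.0319,"ty": -0.027,"tz": 0.0,"twist": 0.0},{"tx": -0.0319,"ty": -0.027,"tz": 0.0,"twist": 0.0},{"tx": -0.0319,"ty": -0.027,"tz": 0.0,"twist": 0.0},{"tx": -0.0319,"ty": -0.027,"tz": 0.0,"twist": 0.0},{"tx": -0.0319,"ty": -0.027,"tz": 0.0,"twist": 0.0},{"tx": -0.0319,"ty": -0.027,"tz": 0.0,"twist": 0.0},{"tx": 0.0,"ty": 0.0,"tz": 0.0,"twist": 0.0}]}}

```text
clock: 3.35
position: [0.6546, 0.099, 0.266]
ee_rot: [0.011, 3.14, -0.006]
force: [0.3, 0.1, -0.1]
width: 1.002
gripper_force: 0.0
```

Request:
{"name": "move_arm", "arguments": {"motion": [{"tx": 0.001,"ty": 0.0015,"tz": 0.035,"twist": 0.0},{"tx": 0.0,"ty": 0.0,"tz": 0.035,"twist": 0.0},{"tx": 0.0,"ty": 0.0,"tz": 0.035,"twist": 0.0},{"tx": 0.0,"ty": 0.0,"tz": 0.03,"twist": 0.0},{"tx": 0.0,"ty": 0.0,"tz": 0.025,"twist": 0.0},{"tx": 0.0,"ty": 0.0,"tz": 0.015,"twist": 0.0},{"tx": 0.0,"ty": 0.0,"tz": 0.0,"twist": 0.0},{"tx": 0.0,"ty": 0.0,"tz": 0.0,"twist": 0.0}]}}

```text
clock: 4.15
position: [0.6507, 0.1067, 0.0925]
ee_rot: [-0.0, 3.141, 0.0]
force: [1.5, -0.9, 0.1]
width: 1.003
gripper_force: 0.0
```

Request:
{"name": "move_arm", "arguments": {"motion": [{"tx": 0.0,"ty": 0.0,"tz": 0.0,"twist": 0.0},{"tx": 0.0,"ty": 0.0,"tz": 0.0,"twist": 0.0},{"tx": 0.0,"ty": 0.0,"tz": 0.0,"twist": 0.0},{"tx": 0.0,"ty": 0.0,"tz": 0.0,"twist": 0.0},{"tx": 0.0,"ty": 0.0,"tz": 0.0,"twist": 0.0},{"tx": 0.0,"ty": 0.0,"tz": 0.0,"twist": 0.0},{"tx": 0.0,"ty": 0.0,"tz": 0.0,"twist": 0.0},{"tx": 0.0,"ty": 0.0,"tz": 0.0,"twist": 0.0},{"tx": 0.0,"ty": 0.0,"tz": 0.0,"twist": 0.0},{"tx": 0.0,"ty": 0.0,"tz": 0.0,"twist": 0.0},{"tx": 0.0,"ty": 0.0,"tz": 0.0,"twist": 0.0}], "gripper": 1, "squeeze": 25}}

```text
clock: 5.25
position: [0.6504, 0.104, 0.092]
ee_rot: [0.003, 3.141, -0.003]
force: [0.0, -6.2, 4.4]
width: 0.411
gripper_force: 25.0
```

```bash
python3 - <<'E'
from h import *
np.set_printoptions(precision=4,suppress=True)
for i in range(4):
    arm.get_image("top");o=arm.observe();print(o["position"],o["ee_rot"],o["force"],o["dq"])
E
```

```text
[0.6504 0.104  0.092 ] [ 0.0027  3.1413 -0.0035] [-0.715  -5.4242  3.9744] [ 0.0009  0.0021  0.0012 -0.0016  0.0007 -0.0021  0.    ]
[0.6505 0.104  0.0921] [ 0.0028  3.1412 -0.0035] [-0.0257 -5.9274  4.9471] [ 0.0015 -0.0001 -0.0012 -0.0022 -0.001   0.0014 -0.0005]
[0.6504 0.104  0.0921] [ 0.0028  3.1412 -0.0035] [-0.2268 -4.7738  3.3665] [-0.0003  0.      0.0002  0.002   0.0016  0.0016  0.0009]
[0.6504 0.104  0.0921] [ 0.0027  3.1412 -0.0035] [-0.4073 -4.4527  3.3019] [-0.0017 -0.0002  0.0009  0.0004 -0.0001 -0.0001 -0.0014]
```

Request:
{"name": "move_arm", "arguments": {"motion": [{"tx": 0.0,"ty": -0.0015,"tz": 0.0,"twist": 0.0},{"tx": 0.0,"ty": -0.0015,"tz": 0.0,"twist": 0.0},{"tx": 0.0,"ty": 0.0,"tz": 0.0,"twist": 0.0},{"tx": 0.0,"ty": 0.0,"tz": 0.0,"twist": 0.0}]}}

```text
clock: 5.85
position: [0.6504, 0.1037, 0.092]
ee_rot: [-0.0, 3.141, 0.001]
force: [0.4, -0.7, 3.9]
width: 0.409
gripper_force: 25.0
```

Request:
{"name": "move_arm", "arguments": {"motion": [{"tx": 0.0,"ty": 0.0,"tz": -0.01,"twist": 0.0},{"tx": 0.0,"ty": 0.0,"tz": 0.0,"twist": 0.0},{"tx": 0.0,"ty": 0.0,"tz": 0.0,"twist": 0.0}]}}

```text
clock: 6.15
position: [0.65, 0.1035, 0.1018]
ee_rot: [0.0, -3.142, -0.0]
force: [-0.1, -0.0, -1.8]
width: 0.406
gripper_force: 25.0
```

Request:
{"name": "move_arm", "arguments": {"motion": [{"tx": 0.0,"ty": 0.0,"tz": -0.02,"twist": 0.0},{"tx": 0.0,"ty": 0.0,"tz": -0.03,"twist": 0.0},{"tx": 0.0,"ty": 0.0,"tz": -0.03,"twist": 0.0},{"tx": 0.006,"ty": 0.0327,"tz": -0.01,"twist": 0.0},{"tx": 0.006,"ty": 0.0327,"tz": 0.0,"twist": 0.0},{"tx": 0.006,"ty": 0.0327,"tz": 0.0,"twist": 0.0},{"tx": 0.006,"ty": 0.0327,"tz": 0.0,"twist": 0.0},{"tx": 0.006,"ty": 0.0327,"tz": 0.0,"twist": 0.0},{"tx": 0.006,"ty": 0.0327,"tz": 0.0,"twist": 0.0},{"tx": 0.006,"ty": 0.0327,"tz": 0.0,"twist": 0.0},{"tx": 0.0,"ty": 0.0,"tz": 0.0,"twist": 0.0},{"tx": 0.0,"ty": 0.0,"tz": 0.0,"twist": 0.0}]}}

```text
clock: 7.35
position: [0.6073, 0.3332, 0.191]
ee_rot: [0.003, -3.141, 0.001]
force: [-0.4, -0.6, -1.7]
width: 0.403
gripper_force: 25.0
```

```bash
cat > held.py <<'E'
import sys
from h import *
np.set_printoptions(precision=4,suppress=True)
# usage: held.py colour tag : picture, crop around tool in the side view
tag=sys.argv[1]
for i in range(2):
    o=arm.observe();print(o["position"],o["ee_rot"],o["force"])
    side=snap("side","s"+tag)
p=o["position"];u=proj("side",p).astype(int)
x,y=max(u[0]-80,0),max(u[1]-60,0)
cv2.imwrite(f"pics/c{tag}.png",cv2.resize(side[y:y+150,x:x+160],None,fx=4,fy=4,interpolation=cv2.INTER_CUBIC)[:,:,::-1])
print(x,y,u)
E
python3 held.py 1
```

```text
[0.6073 0.3332 0.191 ] [ 0.0034 -3.1405  0.0009] [-0.3782 -0.6304 -1.6572]
[0.608  0.3316 0.1912] [ 0.0001 -3.1411  0.0019] [ 0.6213 -0.6592 -1.988 ]
175 17 [255  77]
```

View pics/c1.png

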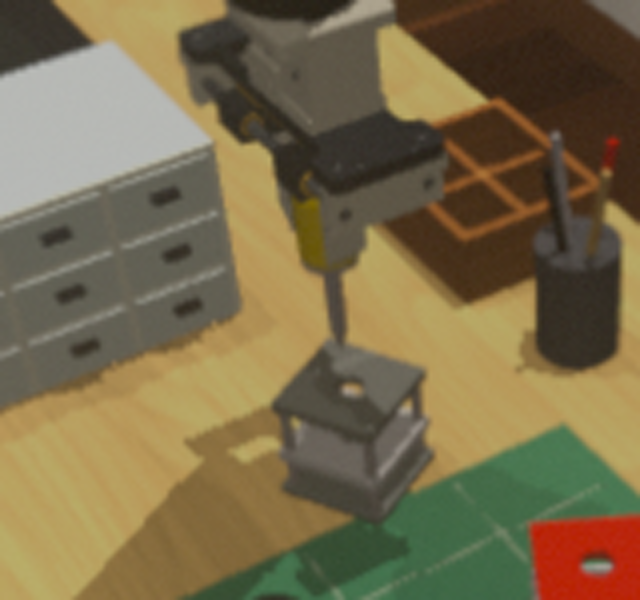

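```bash
python3 - <<'E'
from h import *
np.set_printoptions(precision=4,suppress=True)
f=lambda X,Y:((175+X/4)/640,(17+Y/4)/400)
print("tip",at_z("side",f(341,345),.1112),"should",proj("side",(.6115,.329,.1112)))
print("shank top",at_z("side",f(332,275),.1792-.009))
print("bore",at_z("side",f(352,388),.08),proj("side",(.6115,.329,.08)))
im=snap("top","t1");u=proj("top",(.61,.33,.1)).astype(int);v=proj("top",(.6535,.1004,.08)).astype(int)
a=[cv2.resize(im[w[1]-30:w[1]+30,w[0]-40:w[0]+40],None,fx=5,fy=5,interpolation=cv2.INTER_CUBIC) for w in(u,v)]
cv2.imwrite("pics/t1c.png",np.hstack(a)[:,:,::-1]);print(u-[40,30],v-[40,30],proj("top",(.6535,.1004,.08)),proj("side",(.6535,.1004,.08)))
E
```

```text
tip [0.6101 0.3282 0.1112] should [260.5692 102.906 ]
shank top [0.6075 0.3237 0.1702]
bore [0.6108 0.3207 0.08  ] [261.6807 112.2346]
[137 143] [228 128] [268.5447 158.3743] [324.0648 156.4887]
```

View pics/t1c.png

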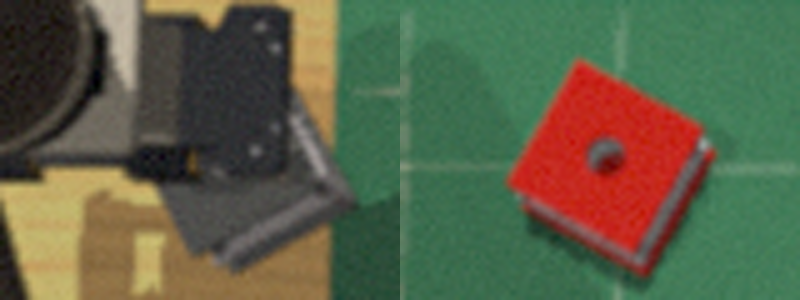

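```bash
python3 - <<'E'
from h import *
A=[]
for c in("top","side"):
    im=cv2.imread(f"pics/{c}0.png");v=proj(c,(.6115,.329,.05)).astype(int)-[30,35]
    k=cv2.resize(im[v[1]:v[1]+70,v[0]:v[0]+60],None,fx=6,fy=6,interpolation=cv2.INTER_CUBIC)
    for zs,s,col in(((.08,),.076,(0,255,0)),((.0,),.08,(0,0,255))):
        h=np.array([proj(c,q) for q in sq(.6113,.3290,.527,s,zs)]);cv2.polylines(k,[((h-v+.5)*6).astype(int).reshape(-1,1,2)],True,col,1)
    t=np.linspace(0,6.28,30);h=np.array([proj(c,(.6113+.01*np.cos(a),.3290+.01*np.sin(a),.08)) for a in t]);cv2.polylines(k,[((h-v+.5)*6).astype(int).reshape(-1,1,2)],True,(0,255,255),1)
    A.append(k)
cv2.imwrite("pics/g.png",np.hstack(A))
E
```

```text
(no output)
```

View pics/g.png

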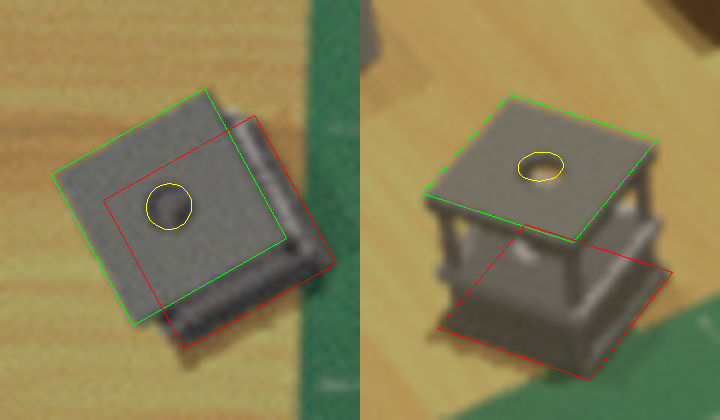

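Request:
{"name": "move_arm", "arguments": {"motion": [{"tx": 0.0,"ty": 0.0,"tz": 0.015,"twist": 0.0},{"tx": 0.0,"ty": 0.0,"tz": 0.015,"twist": 0.0},{"tx": 0.0,"ty": 0.0,"tz": 0.015,"twist": 0.0},{"tx": 0.0,"ty": 0.0,"tz": 0.01,"twist": 0.0},{"tx": 0.0,"ty": 0.0,"tz": 0.0,"twist": 0.0},{"tx": 0.0,"ty": 0.0,"tz": 0.0,"twist": 0.0}]}}

```text
clock: 8.1
position: [0.6081, 0.3322, 0.1365]
ee_rot: [-0.0, -3.141, 0.0]
force: [0.8, -0.5, -1.6]
width: 0.406
gripper_force: 25.0
```

```bash
python3 held.py 2
```

```text
[0.6081 0.3322 0.1365] [-0.0001 -3.1412  0.0004] [ 0.8381 -0.5347 -1.5772]
[0.6084 0.3323 0.137 ] [0.     3.1411 0.0002] [-0.7271 -0.7812 -1.3579]
177 34 [257  94]
```

View pics/c2.png

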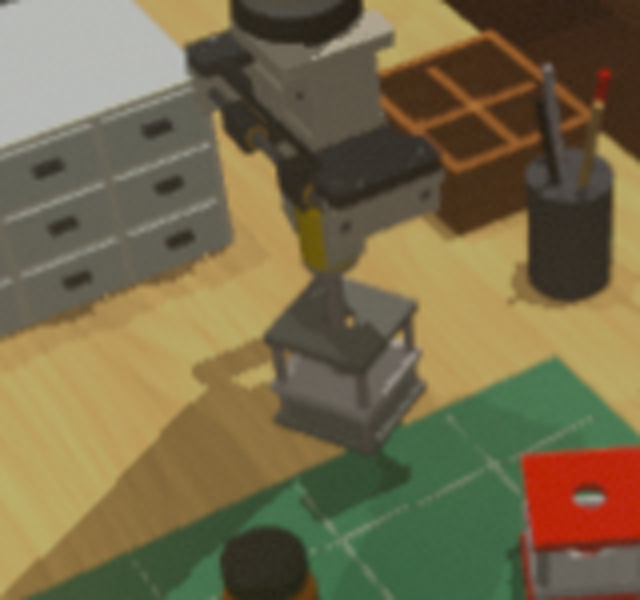

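The shank has entered the grey bore, at about crop (338,315), slightly left of the bore's centre. I'll nudge it right and continue down.

Request:
{"name": "move_arm", "arguments": {"motion": [{"tx": -0.0015,"ty": -0.001,"tz": 0.01,"twist": 0.0},{"tx": 0.0,"ty": 0.0,"tz": 0.01,"twist": 0.0},{"tx": 0.0,"ty": 0.0,"tz": 0.01,"twist": 0.0},{"tx": 0.0,"ty": 0.0,"tz": 0.005,"twist": 0.0},{"tx": 0.0,"ty": 0.0,"tz": 0.0,"twist": 0.0},{"tx": 0.0,"ty": 0.0,"tz": 0.0,"twist": 0.0}]}}

```text
clock: 8.8
position: [0.6097, 0.3313, 0.1017]
ee_rot: [-0.0, -3.142, 0.0]
force: [1.6, -0.3, -1.0]
width: 0.411
gripper_force: 25.0
```

Request:
{"name": "move_arm", "arguments": {"motion": [{"tx": 0.0,"ty": 0.0,"tz": 0.005,"twist": 0.0},{"tx": 0.0,"ty": 0.0,"tz": 0.003,"twist": 0.0},{"tx": 0.0,"ty": 0.0,"tz": 0.002,"twist": 0.0},{"tx": 0.0,"ty": 0.0,"tz": 0.0,"twist": 0.0},{"tx": 0.0,"ty": 0.0,"tz": 0.0,"twist": 0.0}]}}

```text
clock: 9.3
position: [0.6096, 0.3313, 0.092]
ee_rot: [-0.0, 3.141, 0.0]
force: [-1.6, -0.6, 1.6]
width: 0.409
gripper_force: 25.0
```

Request:
{"name": "move_arm", "arguments": {"motion": [{"tx": 0.0,"ty": 0.0,"tz": 0.0,"twist": 0.0},{"tx": 0.0,"ty": 0.0,"tz": 0.0,"twist": 0.0},{"tx": 0.0,"ty": 0.0,"tz": 0.0,"twist": 0.0},{"tx": 0.0,"ty": 0.0,"tz": 0.0,"twist": 0.0},{"tx": 0.0,"ty": 0.0,"tz": 0.0,"twist": 0.0},{"tx": 0.0,"ty": 0.0,"tz": 0.0,"twist": 0.0},{"tx": 0.0,"ty": 0.0,"tz": 0.0,"twist": 0.0}], "gripper": -1}}

```text
clock: 10.0
position: [0.6097, 0.3312, 0.0917]
ee_rot: [0.0, 3.142, 0.0]
force: [0.4, 1.7, 0.4]
width: 0.965
gripper_force: 0.0
```

Request:
{"name": "move_arm", "arguments": {"motion": [{"tx": 0.0,"ty": 0.0,"tz": -0.02,"twist": 0.0},{"tx": 0.0,"ty": 0.0,"tz": -0.035,"twist": 0.0},{"tx": 0.0,"ty": 0.0,"tz": -0.035,"twist": 0.0},{"tx": 0.0,"ty": 0.0,"tz": -0.03,"twist": 0.0},{"tx": 0.01,"ty": -0.04,"tz": 0.0,"twist": 0.0},{"tx": 0.01,"ty": -0.04,"tz": 0.0,"twist": 0.0},{"tx": 0.01,"ty": -0.04,"tz": 0.0,"twist": 0.0},{"tx": 0.01,"ty": -0.04,"tz": 0.0,"twist": 0.0},{"tx": 0.01,"ty": -0.04,"tz": 0.0,"twist": 0.0},{"tx": 0.01,"ty": -0.04,"tz": 0.0,"twist": 0.0},{"tx": 0.01,"ty": -0.04,"tz": 0.0,"twist": 0.0},{"tx": 0.01,"ty": -0.04,"tz": 0.0,"twist": 0.0}]}}

```text
clock: 11.2
position: [0.5291, 0.0097, 0.212]
ee_rot: [-0.0, 3.141, 0.0]
force: [1.1, -0.6, 0.7]
width: 1.001
gripper_force: 0.0
```

Request:
{"name": "move_arm", "arguments": {"motion": [{"tx": 0.01,"ty": -0.04,"tz": 0.0,"twist": 0.0},{"tx": 0.01,"ty": -0.04,"tz": 0.0,"twist": 0.0},{"tx": 0.01,"ty": -0.04,"tz": 0.0,"twist": 0.0},{"tx": 0.01,"ty": -0.04,"tz": 0.0,"twist": 0.0},{"tx": 0.01,"ty": -0.04,"tz": 0.0,"twist": 0.0},{"tx": 0.009,"ty": -0.0314,"tz": 0.0,"twist": 0.0},{"tx": 0.0,"ty": 0.0,"tz": 0.0,"twist": 0.0},{"tx": 0.0,"ty": 0.0,"tz": 0.0,"twist": 0.0},{"tx": 0.0,"ty": 0.0,"tz": 0.0,"twist": 0.0}]}}

```text
clock: 12.1
position: [0.471, -0.2191, 0.2117]
ee_rot: [-0.002, 3.141, 0.001]
force: [0.8, -0.1, 0.2]
width: 1.0
gripper_force: 0.0
```

```bash
python3 held.py 3; python3 - <<'E'
from h import *
ims={c:snap(c,c+"3") for c in("top","side")}
ms={c:roi(cmask(ims[c],"yellow"),c,(.6113,.329,.105),18) for c in ims}
print({c:m.sum() for c,m in ms.items()},fit(ms,bob,(.6113,.329),True))
E
```

```text
[ 0.471  -0.2191  0.2117] [-0.002   3.1414  0.001 ] [ 0.8065 -0.1454  0.1805]
[ 0.4711 -0.2188  0.2117] [-0.0031  3.1415  0.0009] [-0.1097  0.7781  0.0762]
267 199 [347 259]
{'top': np.uint64(231), 'side': np.uint64(312)} (array([0.61475135, 0.3340745 ]), np.float64(0.6659234262064837))
```

View pics/side3.png

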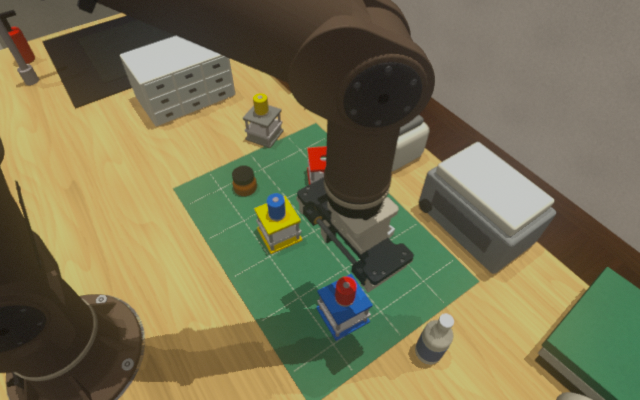

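Request:
{"name": "move_arm", "arguments": {"motion": [{"tx": 0.0,"ty": 0.0,"tz": 0.03,"twist": 0.0},{"tx": 0.0,"ty": 0.0,"tz": 0.03,"twist": 0.0},{"tx": 0.0,"ty": 0.0,"tz": 0.03,"twist": 0.0},{"tx": 0.0,"ty": 0.0,"tz": 0.02,"twist": 0.0},{"tx": 0.0,"ty": 0.0,"tz": 0.01,"twist": 0.0},{"tx": 0.0,"ty": 0.0,"tz": 0.0,"twist": 0.0},{"tx": 0.0,"ty": 0.0,"tz": 0.0,"twist": 0.0}]}}

```text
clock: 13.0
position: [0.4712, -0.2202, 0.0924]
ee_rot: [-0.0, 3.141, -0.0]
force: [-0.3, -0.9, 0.8]
width: 1.0
gripper_force: 0.0
```

Request:
{"name": "move_arm", "arguments": {"motion": [{"tx": 0.0,"ty": 0.0,"tz": 0.0,"twist": 0.0},{"tx": 0.0,"ty": 0.0,"tz": 0.0,"twist": 0.0},{"tx": 0.0,"ty": 0.0,"tz": 0.0,"twist": 0.0},{"tx": 0.0,"ty": 0.0,"tz": 0.0,"twist": 0.0},{"tx": 0.0,"ty": 0.0,"tz": 0.0,"twist": 0.0},{"tx": 0.0,"ty": 0.0,"tz": 0.0,"twist": 0.0},{"tx": 0.0,"ty": 0.0,"tz": 0.0,"twist": 0.0},{"tx": 0.0,"ty": 0.0,"tz": 0.0,"twist": 0.0},{"tx": 0.0,"ty": 0.0,"tz": 0.0,"twist": 0.0},{"tx": 0.0,"ty": 0.0,"tz": 0.0,"twist": 0.0}], "gripper": 1, "squeeze": 25}}

```text
clock: 14.0
position: [0.4707, -0.2203, 0.0917]
ee_rot: [0.0, 3.142, -0.0]
force: [0.9, -1.3, 0.2]
width: 0.41
gripper_force: 25.0
```

Request:
{"name": "move_arm", "arguments": {"motion": [{"tx": 0.0,"ty": 0.0,"tz": -0.02,"twist": 0.0},{"tx": 0.0,"ty": 0.0,"tz": -0.035,"twist": 0.0},{"tx": 0.0,"ty": 0.0,"tz": -0.035,"twist": 0.0},{"tx": 0.0,"ty": 0.0,"tz": -0.03,"twist": 0.0}]}}

```text
clock: 14.4
position: [0.4704, -0.2201, 0.2132]
ee_rot: [0.0, 3.142, 0.0]
force: [0.6, 0.8, -2.2]
width: 0.41
gripper_force: 25.0
```

Request:
{"name": "move_arm", "arguments": {"motion": [{"tx": -0.0201,"ty": 0.0359,"tz": 0.0,"twist": 0.0},{"tx": -0.0201,"ty": 0.0359,"tz": 0.0,"twist": 0.0},{"tx": -0.0201,"ty": 0.0359,"tz": 0.0,"twist": 0.0},{"tx": -0.0201,"ty": 0.0359,"tz": 0.0,"twist": 0.0},{"tx": -0.0201,"ty": 0.0359,"tz": 0.0,"twist": 0.0},{"tx": -0.0201,"ty": 0.0359,"tz": 0.0,"twist": 0.0},{"tx": -0.0201,"ty": 0.0359,"tz": 0.0,"twist": 0.0},{"tx": -0.0201,"ty": 0.0359,"tz": 0.0,"twist": 0.0},{"tx": -0.0201,"ty": 0.0359,"tz": 0.0,"twist": 0.0},{"tx": 0.0,"ty": 0.0,"tz": 0.01,"twist": 0.0},{"tx": 0.0,"ty": 0.0,"tz": 0.01,"twist": 0.0},{"tx": 0.0,"ty": 0.0,"tz": 0.0,"twist": 0.0}]}}

```text
clock: 15.6
position: [0.65, 0.1015, 0.1896]
ee_rot: [-0.002, -3.138, 0.002]
force: [0.1, -0.3, -1.7]
width: 0.407
gripper_force: 25.0
```

```bash
python3 held.py 4
```

```text
[0.65   0.1015 0.1896] [-0.0018 -3.1378  0.0024] [ 0.1354 -0.2804 -1.7281]
[0.6504 0.1013 0.1907] [-0.0029 -3.1391  0.0019] [-0.5994 -0.5048 -0.5661]
243 61 [323 121]
```

View pics/c4.png

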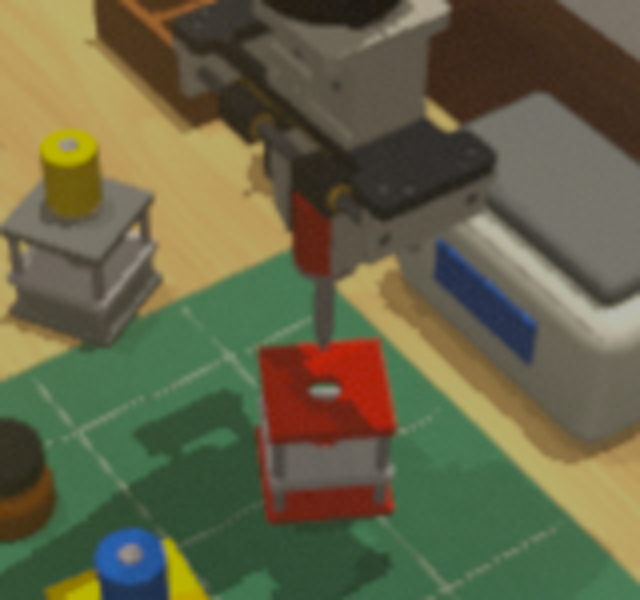

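```bash
python3 - <<'E'
from h import *
print(at_z("side",((243+323/4)/640,(61+347/4)/400),.111),proj("side",(.6535,.1004,.111)))
E
```

```text
[0.65152501 0.09986324 0.111     ] [324.30007671 147.28711496]
```

Request:
{"name": "move_arm", "arguments": {"motion": [{"tx": -0.0015,"ty": 0.0,"tz": 0.01,"twist": 0.0},{"tx": 0.0,"ty": 0.0,"tz": 0.015,"twist": 0.0},{"tx": 0.0,"ty": 0.0,"tz": 0.015,"twist": 0.0},{"tx": 0.0,"ty": 0.0,"tz": 0.01,"twist": 0.0},{"tx": 0.0,"ty": 0.0,"tz": 0.0,"twist": 0.0}]}}

```text
clock: 16.2
position: [0.6516, 0.1027, 0.1393]
ee_rot: [-0.0, -3.138, 0.001]
force: [-1.1, -0.5, -1.3]
width: 0.415
gripper_force: 25.0
```

Request:
{"name": "move_arm", "arguments": {"motion": [{"tx": 0.0,"ty": 0.0,"tz": 0.01,"twist": 0.0},{"tx": 0.0,"ty": 0.0,"tz": 0.01,"twist": 0.0},{"tx": 0.0,"ty": 0.0,"tz": 0.01,"twist": 0.0},{"tx": 0.0,"ty": 0.0,"tz": 0.005,"twist": 0.0},{"tx": 0.0,"ty": 0.0,"tz": 0.0,"twist": 0.0},{"tx": 0.0,"ty": 0.0,"tz": 0.0,"twist": 0.0}]}}

```text
clock: 16.8
position: [0.6532, 0.1029, 0.1068]
ee_rot: [0.0, 3.141, 0.0]
force: [-0.3, -0.4, -1.1]
width: 0.41
gripper_force: 25.0
```

Request:
{"name": "move_arm", "arguments": {"motion": [{"tx": 0.0,"ty": 0.0,"tz": 0.006,"twist": 0.0},{"tx": 0.0,"ty": 0.0,"tz": 0.004,"twist": 0.0},{"tx": 0.0,"ty": 0.0,"tz": 0.003,"twist": 0.0},{"tx": 0.0,"ty": 0.0,"tz": 0.0015,"twist": 0.0},{"tx": 0.0,"ty": 0.0,"tz": 0.0,"twist": 0.0},{"tx": 0.0,"ty": 0.0,"tz": 0.0,"twist": 0.0}]}}

```text
clock: 17.4
position: [0.6531, 0.1029, 0.0923]
ee_rot: [0.0, 3.141, 0.0]
force: [0.4, -0.3, -1.7]
width: 0.408
gripper_force: 25.0
```

Request:
{"name": "move_arm", "arguments": {"motion": [{"tx": 0.0,"ty": 0.0,"tz": 0.001,"twist": 0.0},{"tx": 0.0,"ty": 0.0,"tz": 0.0,"twist": 0.0},{"tx": 0.0,"ty": 0.0,"tz": 0.0,"twist": 0.0}]}}

```text
clock: 17.7
position: [0.6533, 0.103, 0.0918]
ee_rot: [0.0, 3.141, 0.0]
force: [-2.3, -0.0, 6.0]
width: 0.41
gripper_force: 25.0
```

Request:
{"name": "move_arm", "arguments": {"motion": [{"tx": 0.0,"ty": 0.0,"tz": 0.0,"twist": 0.0},{"tx": 0.0,"ty": 0.0,"tz": 0.0,"twist": 0.0},{"tx": 0.0,"ty": 0.0,"tz": 0.0,"twist": 0.0},{"tx": 0.0,"ty": 0.0,"tz": 0.0,"twist": 0.0},{"tx": 0.0,"ty": 0.0,"tz": 0.0,"twist": 0.0},{"tx": 0.0,"ty": 0.0,"tz": 0.0,"twist": 0.0},{"tx": 0.0,"ty": 0.0,"tz": 0.0,"twist": 0.0}], "gripper": -1}}

```text
clock: 18.4
position: [0.653, 0.1029, 0.0912]
ee_rot: [-0.0, -3.142, -0.0]
force: [0.8, -0.2, 0.1]
width: 0.964
gripper_force: 0.0
```

Request:
{"name": "move_arm", "arguments": {"motion": [{"tx": 0.0,"ty": 0.0,"tz": -0.02,"twist": 0.0},{"tx": 0.0,"ty": 0.0,"tz": -0.035,"twist": 0.0},{"tx": 0.0,"ty": 0.0,"tz": -0.035,"twist": 0.0},{"tx": 0.0,"ty": 0.0,"tz": -0.03,"twist": 0.0},{"tx": 0.0371,"ty": -0.0164,"tz": 0.0,"twist": 0.0},{"tx": 0.0371,"ty": -0.0164,"tz": 0.0,"twist": 0.0},{"tx": 0.0371,"ty": -0.0164,"tz": 0.0,"twist": 0.0},{"tx": 0.0371,"ty": -0.0164,"tz": 0.0,"twist": 0.0},{"tx": 0.0371,"ty": -0.0164,"tz": 0.0,"twist": 0.0},{"tx": 0.0,"ty": 0.0,"tz": 0.0,"twist": 0.0},{"tx": 0.0,"ty": 0.0,"tz": 0.0,"twist": 0.0},{"tx": 0.0,"ty": 0.0,"tz": 0.0,"twist": 0.0}]}}

```text
clock: 19.6
position: [0.4687, 0.0215, 0.2116]
ee_rot: [-0.001, 3.14, 0.001]
force: [0.6, 0.5, -1.1]
width: 1.003
gripper_force: 0.0
```

```bash
python3 - <<'E'
from h import *
np.set_printoptions(precision=4,suppress=True)
im={c:snap(c,c+"5") for c in("top","side")}
print(arm.observe()["position"])
for n,p in(("red",(.6535,.1004)),("blue",(.469,.0184))):
  for c in im:
    m=roi(cmask(im[c],n),c,(*p,.105),20);print(n,c,m.sum())
E
```

```text
[0.4686 0.0215 0.2113]
red top 826
red side 690
blue top 0
blue side 328
```

View pics/side5.png

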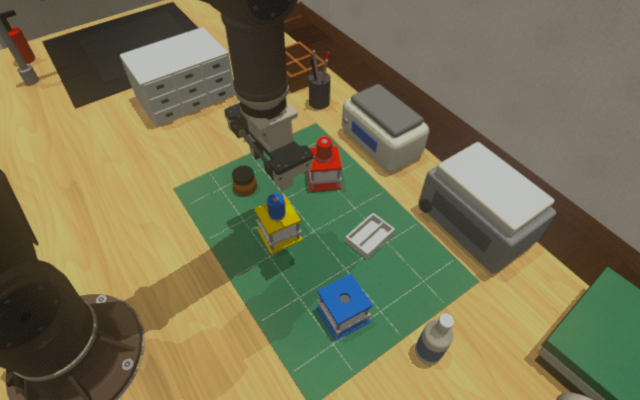

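Red is home in the red stand (325,150) and the blue stand is empty (345,298). Next, pick the blue spindle.

Request:
{"name": "move_arm", "arguments": {"motion": [{"tx": 0.0,"ty": 0.0,"tz": 0.03,"twist": 0.0},{"tx": 0.0,"ty": 0.0,"tz": 0.03,"twist": 0.0},{"tx": 0.0,"ty": 0.0,"tz": 0.03,"twist": 0.0},{"tx": 0.0,"ty": 0.0,"tz": 0.02,"twist": 0.0},{"tx": 0.0,"ty": 0.0,"tz": 0.009,"twist": 0.0},{"tx": 0.0,"ty": 0.0,"tz": 0.0,"twist": 0.0},{"tx": 0.0,"ty": 0.0,"tz": 0.0,"twist": 0.0}]}}

```text
clock: 20.4
position: [0.4683, 0.0211, 0.0928]
ee_rot: [-0.0, 3.141, 0.0]
force: [-0.1, -0.4, 1.0]
width: 1.003
gripper_force: 0.0
```

Request:
{"name": "move_arm", "arguments": {"motion": [{"tx": 0.0,"ty": 0.0,"tz": 0.0,"twist": 0.0},{"tx": 0.0,"ty": 0.0,"tz": 0.0,"twist": 0.0},{"tx": 0.0,"ty": 0.0,"tz": 0.0,"twist": 0.0},{"tx": 0.0,"ty": 0.0,"tz": 0.0,"twist": 0.0},{"tx": 0.0,"ty": 0.0,"tz": 0.0,"twist": 0.0},{"tx": 0.0,"ty": 0.0,"tz": 0.0,"twist": 0.0},{"tx": 0.0,"ty": 0.0,"tz": 0.0,"twist": 0.0},{"tx": 0.0,"ty": 0.0,"tz": 0.0,"twist": 0.0},{"tx": 0.0,"ty": 0.0,"tz": 0.0,"twist": 0.0},{"tx": 0.0,"ty": 0.0,"tz": 0.0,"twist": 0.0}], "gripper": 1, "squeeze": 25}}

```text
clock: 21.4
position: [0.4676, 0.0207, 0.0923]
ee_rot: [0.0, 3.141, -0.0]
force: [-0.6, -1.6, 2.4]
width: 0.41
gripper_force: 25.0
```

Request:
{"name": "move_arm", "arguments": {"motion": [{"tx": 0.0,"ty": 0.0,"tz": -0.02,"twist": 0.0},{"tx": 0.0,"ty": 0.0,"tz": -0.035,"twist": 0.0},{"tx": 0.0,"ty": 0.0,"tz": -0.035,"twist": 0.0},{"tx": 0.0,"ty": 0.0,"tz": -0.02,"twist": 0.0}]}}

```text
clock: 21.8
position: [0.4681, 0.0212, 0.2044]
ee_rot: [-0.0, 3.14, 0.001]
force: [0.6, 0.7, -1.9]
width: 0.407
gripper_force: 25.0
```

Request:
{"name": "move_arm", "arguments": {"motion": [{"tx": -0.0005,"ty": -0.0344,"tz": 0.0,"twist": 0.0},{"tx": -0.0005,"ty": -0.0344,"tz": 0.0,"twist": 0.0},{"tx": -0.0005,"ty": -0.0344,"tz": 0.0,"twist": 0.0},{"tx": -0.0005,"ty": -0.0344,"tz": 0.0,"twist": 0.0},{"tx": -0.0005,"ty": -0.0344,"tz": 0.0,"twist": 0.0},{"tx": -0.0005,"ty": -0.0344,"tz": 0.0,"twist": 0.0},{"tx": -0.0005,"ty": -0.0344,"tz": 0.0,"twist": 0.0},{"tx": 0.0,"ty": 0.0,"tz": 0.01,"twist": 0.0},{"tx": 0.0,"ty": 0.0,"tz": 0.0,"twist": 0.0},{"tx": 0.0,"ty": 0.0,"tz": 0.0,"twist": 0.0}]}}

```text
clock: 22.8
position: [0.4708, -0.2185, 0.1917]
ee_rot: [0.002, -3.14, -0.002]
force: [0.5, 0.3, -2.0]
width: 0.41
gripper_force: 25.0
```

```bash
python3 held.py 6
```

```text
[ 0.4708 -0.2185  0.1917] [ 0.0018 -3.1402 -0.0019] [ 0.4629  0.2507 -1.9762]
[ 0.4711 -0.2184  0.192 ] [ 0.0028 -3.141  -0.0014] [ 0.6523 -0.7599 -2.2742]
266 205 [346 265]
```

View pics/c6.png

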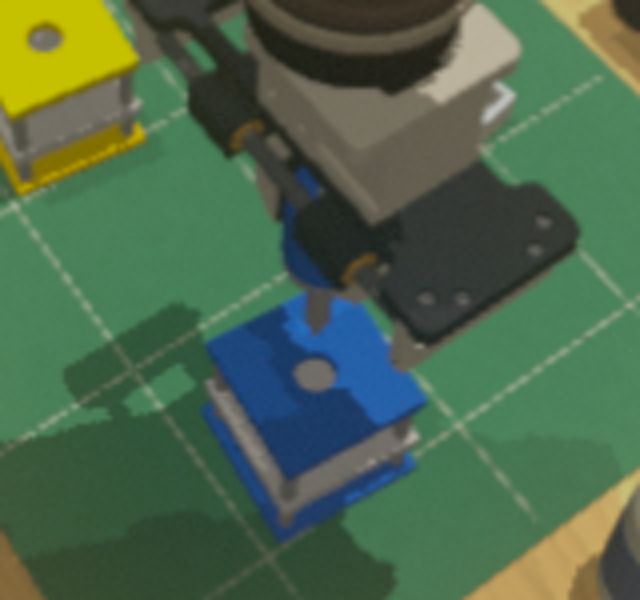

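```bash
python3 - <<'E'
from h import *
print(at_z("side",((266+318/4)/640,(205+332/4)/400),.1123),proj("side",(.4722,-.2224,.1123)),proj("side",(.4722,-.2224,.08)))
E
```

```text
[ 0.47334946 -0.22090988  0.1123    ] [345.48936036 288.93451132] [344.50804739 296.86371569]
```

Request:
{"name": "move_arm", "arguments": {"motion": [{"tx": 0.0,"ty": -0.001,"tz": 0.01,"twist": 0.0},{"tx": 0.0,"ty": 0.0,"tz": 0.015,"twist": 0.0},{"tx": 0.0,"ty": 0.0,"tz": 0.015,"twist": 0.0},{"tx": 0.0,"ty": 0.0,"tz": 0.01,"twist": 0.0},{"tx": 0.0,"ty": 0.0,"tz": 0.0,"twist": 0.0}]}}

```text
clock: 23.4
position: [0.4702, -0.2201, 0.1408]
ee_rot: [0.001, -3.139, -0.001]
force: [0.3, 0.4, -1.0]
width: 0.406
gripper_force: 25.0
```

Request:
{"name": "move_arm", "arguments": {"motion": [{"tx": 0.0,"ty": 0.0,"tz": 0.01,"twist": 0.0},{"tx": 0.0,"ty": 0.0,"tz": 0.01,"twist": 0.0},{"tx": 0.0,"ty": 0.0,"tz": 0.01,"twist": 0.0},{"tx": 0.0,"ty": 0.0,"tz": 0.006,"twist": 0.0},{"tx": 0.0,"ty": 0.0,"tz": 0.0,"twist": 0.0},{"tx": 0.0,"ty": 0.0,"tz": 0.0,"twist": 0.0}]}}

```text
clock: 24.0
position: [0.471, -0.221, 0.1062]
ee_rot: [-0.0, -3.141, 0.0]
force: [-0.2, -0.4, -1.3]
width: 0.409
gripper_force: 25.0
```

Request:
{"name": "move_arm", "arguments": {"motion": [{"tx": 0.0,"ty": 0.0,"tz": 0.006,"twist": 0.0},{"tx": 0.0,"ty": 0.0,"tz": 0.004,"twist": 0.0},{"tx": 0.0,"ty": 0.0,"tz": 0.003,"twist": 0.0},{"tx": 0.0,"ty": 0.0,"tz": 0.001,"twist": 0.0},{"tx": 0.0,"ty": 0.0,"tz": 0.0,"twist": 0.0},{"tx": 0.0,"ty": 0.0,"tz": 0.0,"twist": 0.0}]}}

```text
clock: 24.6
position: [0.4709, -0.2208, 0.0923]
ee_rot: [-0.0, -3.141, -0.0]
force: [-1.6, 1.0, 1.8]
width: 0.409
gripper_force: 25.0
```

Request:
{"name": "move_arm", "arguments": {"motion": [{"tx": 0.0,"ty": 0.0,"tz": 0.0,"twist": 0.0},{"tx": 0.0,"ty": 0.0,"tz": 0.0,"twist": 0.0},{"tx": 0.0,"ty": 0.0,"tz": 0.0,"twist": 0.0},{"tx": 0.0,"ty": 0.0,"tz": 0.0,"twist": 0.0},{"tx": 0.0,"ty": 0.0,"tz": 0.0,"twist": 0.0},{"tx": 0.0,"ty": 0.0,"tz": 0.0,"twist": 0.0},{"tx": 0.0,"ty": 0.0,"tz": 0.0,"twist": 0.0}], "gripper": -1}}

```text
clock: 25.3
position: [0.471, -0.2209, 0.0922]
ee_rot: [0.0, 3.142, -0.0]
force: [-0.2, 0.4, -0.1]
width: 0.966
gripper_force: 0.0
```

Request:
{"name": "move_arm", "arguments": {"motion": [{"tx": 0.0,"ty": 0.0,"tz": -0.02,"twist": 0.0},{"tx": 0.0,"ty": 0.0,"tz": -0.035,"twist": 0.0},{"tx": 0.0,"ty": 0.0,"tz": -0.035,"twist": 0.0},{"tx": 0.0,"ty": 0.0,"tz": -0.03,"twist": 0.0},{"tx": -0.01,"ty": 0.04,"tz": 0.0,"twist": 0.0},{"tx": -0.01,"ty": 0.04,"tz": 0.0,"twist": 0.0},{"tx": -0.01,"ty": 0.04,"tz": 0.0,"twist": 0.0},{"tx": -0.01,"ty": 0.04,"tz": 0.0,"twist": 0.0},{"tx": -0.01,"ty": 0.04,"tz": 0.0,"twist": 0.0},{"tx": -0.01,"ty": 0.04,"tz": 0.0,"twist": 0.0},{"tx": -0.01,"ty": 0.04,"tz": 0.0,"twist": 0.0},{"tx": -0.01,"ty": 0.04,"tz": 0.0,"twist": 0.0}]}}

```text
clock: 26.5
position: [0.5512, 0.1008, 0.2123]
ee_rot: [0.0, 3.141, 0.0]
force: [0.7, -0.7, -0.6]
width: 1.001
gripper_force: 0.0
```

Request:
{"name": "move_arm", "arguments": {"motion": [{"tx": -0.01,"ty": 0.04,"tz": 0.0,"twist": 0.0},{"tx": -0.01,"ty": 0.04,"tz": 0.0,"twist": 0.0},{"tx": -0.01,"ty": 0.04,"tz": 0.0,"twist": 0.0},{"tx": -0.01,"ty": 0.04,"tz": 0.0,"twist": 0.0},{"tx": -0.01,"ty": 0.04,"tz": 0.0,"twist": 0.0},{"tx": -0.0087,"ty": 0.032,"tz": 0.0,"twist": 0.0},{"tx": 0.0,"ty": 0.0,"tz": 0.0,"twist": 0.0},{"tx": 0.0,"ty": 0.0,"tz": 0.0,"twist": 0.0},{"tx": 0.0,"ty": 0.0,"tz": 0.0,"twist": 0.0}]}}

```text
clock: 27.4
position: [0.6099, 0.3296, 0.2122]
ee_rot: [-0.002, -3.142, 0.002]
force: [-0.2, -0.4, 0.6]
width: 0.999
gripper_force: 0.0
```

Request:
{"name": "move_arm", "arguments": {"motion": [{"tx": 0.0,"ty": 0.0,"tz": 0.03,"twist": 0.0},{"tx": 0.0,"ty": 0.0,"tz": 0.03,"twist": 0.0},{"tx": 0.0,"ty": 0.0,"tz": 0.03,"twist": 0.0},{"tx": 0.0,"ty": 0.0,"tz": 0.02,"twist": 0.0},{"tx": 0.0,"ty": 0.0,"tz": 0.01,"twist": 0.0},{"tx": 0.0,"ty": 0.0,"tz": 0.0,"twist": 0.0},{"tx": 0.0,"ty": 0.0,"tz": 0.0,"twist": 0.0}]}}

```text
clock: 28.1
position: [0.6105, 0.3308, 0.0935]
ee_rot: [0.001, 3.14, 0.001]
force: [0.8, -0.0, -0.1]
width: 1.002
gripper_force: 0.0
```

Request:
{"name": "move_arm", "arguments": {"motion": [{"tx": 0.0,"ty": 0.0,"tz": 0.0,"twist": 0.0},{"tx": 0.0,"ty": 0.0,"tz": 0.0,"twist": 0.0},{"tx": 0.0,"ty": 0.0,"tz": 0.0,"twist": 0.0},{"tx": 0.0,"ty": 0.0,"tz": 0.0,"twist": 0.0},{"tx": 0.0,"ty": 0.0,"tz": 0.0,"twist": 0.0},{"tx": 0.0,"ty": 0.0,"tz": 0.0,"twist": 0.0},{"tx": 0.0,"ty": 0.0,"tz": 0.0,"twist": 0.0},{"tx": 0.0,"ty": 0.0,"tz": 0.0,"twist": 0.0},{"tx": 0.0,"ty": 0.0,"tz": 0.0,"twist": 0.0},{"tx": 0.0,"ty": 0.0,"tz": 0.0,"twist": 0.0}], "gripper": 1, "squeeze": 25}}

```text
clock: 29.1
position: [0.6097, 0.3311, 0.0922]
ee_rot: [-0.0, -3.142, 0.0]
force: [-0.2, 0.6, -0.1]
width: 0.41
gripper_force: 25.0
```

Request:
{"name": "move_arm", "arguments": {"motion": [{"tx": 0.0,"ty": 0.0,"tz": -0.02,"twist": 0.0},{"tx": 0.0,"ty": 0.0,"tz": -0.035,"twist": 0.0},{"tx": 0.0,"ty": 0.0,"tz": -0.035,"twist": 0.0},{"tx": 0.0,"ty": 0.0,"tz": -0.02,"twist": 0.0}]}}

```text
clock: 29.5
position: [0.6106, 0.3314, 0.2051]
ee_rot: [0.0, 3.139, 0.002]
force: [0.8, -0.0, -1.9]
width: 0.411
gripper_force: 25.0
```

Request:
{"name": "move_arm", "arguments": {"motion": [{"tx": 0.0178,"ty": -0.0388,"tz": 0.0,"twist": 0.0},{"tx": 0.0178,"ty": -0.0388,"tz": 0.0,"twist": 0.0},{"tx": 0.0178,"ty": -0.0388,"tz": 0.0,"twist": 0.0},{"tx": 0.0178,"ty": -0.0388,"tz": 0.0,"twist": 0.0},{"tx": 0.0178,"ty": -0.0388,"tz": 0.0,"twist": 0.0},{"tx": 0.0178,"ty": -0.0388,"tz": 0.0,"twist": 0.0},{"tx": 0.0178,"ty": -0.0388,"tz": 0.0,"twist": 0.0},{"tx": 0.0178,"ty": -0.0388,"tz": 0.0,"twist": 0.0},{"tx": 0.0,"ty": 0.0,"tz": 0.01,"twist": 0.0},{"tx": 0.0,"ty": 0.0,"tz": 0.0,"twist": 0.0},{"tx": 0.0,"ty": 0.0,"tz": 0.0,"twist": 0.0}]}}

```text
clock: 30.6
position: [0.4676, 0.0216, 0.1922]
ee_rot: [0.001, -3.141, -0.0]
force: [-0.2, 0.3, -1.0]
width: 0.411
gripper_force: 25.0
```

```bash
python3 held.py 7
```

```text
[0.4676 0.0216 0.1922] [ 0.0014 -3.1415 -0.0005] [-0.2042  0.3476 -1.0283]
[0.4678 0.0219 0.1923] [-0.0025  3.1414  0.0004] [ 0.5551 -0.0824 -1.875 ]
191 118 [271 178]
```

View pics/c7.png

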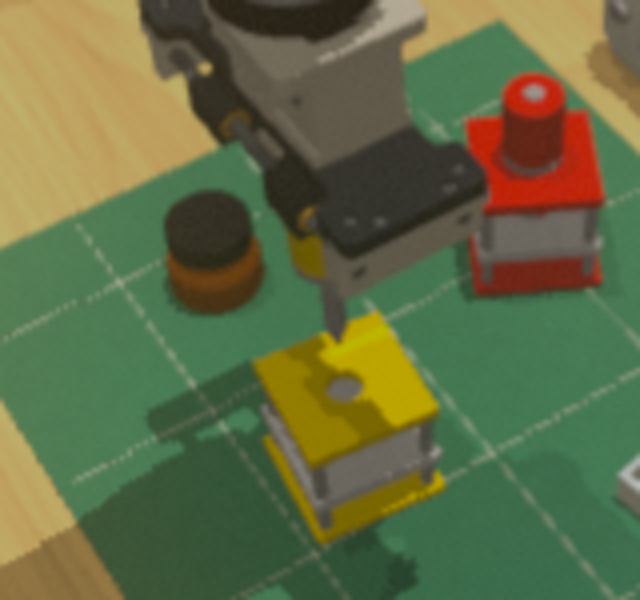

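```bash
python3 - <<'E'
from h import *
print(at_z("side",((191+336/4)/640,(118+343/4)/400),.1123),proj("side",(.469,.0184,.1123)))
im=[]
for n,p in(("side7",None),):
    pass
s7=cv2.imread("pics/s7.png");s0=cv2.imread("pics/side0.png")
def crop(i,P):
    u=proj("side",P).astype(int);return cv2.resize(i[u[1]-25:u[1]+25,u[0]-25:u[0]+25],None,fx=8,fy=8,interpolation=cv2.INTER_CUBIC)
cv2.imwrite("pics/cmp.png",cv2.resize(np.hstack([crop(s7,(.6535,.1004,.1)),crop(s0,(.6535,.1004,.1)),crop(s7,(.4722,-.2224,.1))]),None,fx=.66,fy=.66))
E
```

```text
[0.46877716 0.01977502 0.1123    ] [275.42837407 204.12560994]
```

View pics/cmp.png

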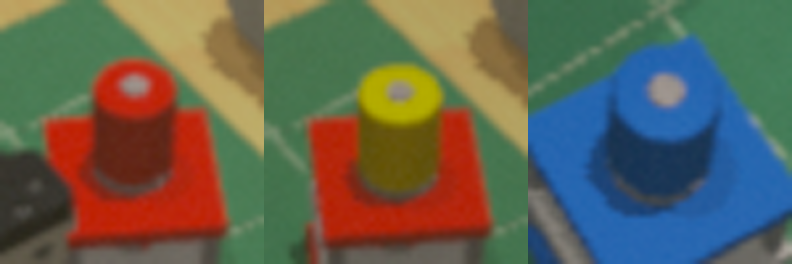

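The light ring at the bob's base also shows in the starting picture, so red and blue look seated. Now insert yellow.

Request:
{"name": "move_arm", "arguments": {"motion": [{"tx": 0.0,"ty": -0.001,"tz": 0.01,"twist": 0.0},{"tx": 0.0,"ty": 0.0,"tz": 0.015,"twist": 0.0},{"tx": 0.0,"ty": 0.0,"tz": 0.015,"twist": 0.0},{"tx": 0.0,"ty": 0.0,"tz": 0.01,"twist": 0.0},{"tx": 0.0,"ty": 0.0,"tz": 0.0,"twist": 0.0}]}}

```text
clock: 31.2
position: [0.4665, 0.0199, 0.1408]
ee_rot: [0.001, -3.139, 0.001]
force: [0.1, 0.0, -2.1]
width: 0.407
gripper_force: 25.0
```

Request:
{"name": "move_arm", "arguments": {"motion": [{"tx": 0.0,"ty": 0.0,"tz": 0.01,"twist": 0.0},{"tx": 0.0,"ty": 0.0,"tz": 0.01,"twist": 0.0},{"tx": 0.0,"ty": 0.0,"tz": 0.01,"twist": 0.0},{"tx": 0.0,"ty": 0.0,"tz": 0.006,"twist": 0.0},{"tx": 0.0,"ty": 0.0,"tz": 0.0,"twist": 0.0},{"tx": 0.0,"ty": 0.0,"tz": 0.0,"twist": 0.0}]}}

```text
clock: 31.8
position: [0.4673, 0.0197, 0.1062]
ee_rot: [-0.0, -3.141, 0.0]
force: [0.0, -0.6, -2.1]
width: 0.406
gripper_force: 25.0
```

Request:
{"name": "move_arm", "arguments": {"motion": [{"tx": 0.0,"ty": 0.0,"tz": 0.006,"twist": 0.0},{"tx": 0.0,"ty": 0.0,"tz": 0.004,"twist": 0.0},{"tx": 0.0,"ty": 0.0,"tz": 0.003,"twist": 0.0},{"tx": 0.0,"ty": 0.0,"tz": 0.001,"twist": 0.0},{"tx": 0.0,"ty": 0.0,"tz": 0.0,"twist": 0.0},{"tx": 0.0,"ty": 0.0,"tz": 0.0,"twist": 0.0}]}}

```text
clock: 32.4
position: [0.4674, 0.0197, 0.0923]
ee_rot: [0.0, 3.141, 0.0]
force: [-0.2, 0.1, -1.2]
width: 0.411
gripper_force: 25.0
```

Request:
{"name": "move_arm", "arguments": {"motion": [{"tx": 0.0,"ty": 0.0,"tz": 0.0008,"twist": 0.0},{"tx": 0.0,"ty": 0.0,"tz": 0.0,"twist": 0.0},{"tx": 0.0,"ty": 0.0,"tz": 0.0,"twist": 0.0}]}}

```text
clock: 32.7
position: [0.4675, 0.0197, 0.092]
ee_rot: [0.0, 3.141, 0.001]
force: [-2.7, -1.1, 8.7]
width: 0.41
gripper_force: 25.0
```

Contact at 8.7 N, so the spindle is seated. Release, rise and back off.

Request:
{"name": "move_arm", "arguments": {"motion": [{"tx": 0.0,"ty": 0.0,"tz": 0.0,"twist": 0.0},{"tx": 0.0,"ty": 0.0,"tz": 0.0,"twist": 0.0},{"tx": 0.0,"ty": 0.0,"tz": 0.0,"twist": 0.0},{"tx": 0.0,"ty": 0.0,"tz": 0.0,"twist": 0.0},{"tx": 0.0,"ty": 0.0,"tz": 0.0,"twist": 0.0},{"tx": 0.0,"ty": 0.0,"tz": 0.0,"twist": 0.0},{"tx": 0.0,"ty": 0.0,"tz": 0.0,"twist": 0.0}], "gripper": -1}}

```text
clock: 33.4
position: [0.4673, 0.0197, 0.0914]
ee_rot: [-0.0, -3.142, -0.0]
force: [0.5, 0.2, 0.2]
width: 0.965
gripper_force: 0.0
```

Request:
{"name": "move_arm", "arguments": {"motion": [{"tx": 0.0,"ty": 0.0,"tz": -0.02,"twist": 0.0},{"tx": 0.0,"ty": 0.0,"tz": -0.035,"twist": 0.0},{"tx": 0.0,"ty": 0.0,"tz": -0.035,"twist": 0.0},{"tx": 0.0,"ty": 0.0,"tz": -0.04,"twist": 0.0},{"tx": 0.0,"ty": 0.04,"tz": -0.01,"twist": 0.0},{"tx": 0.0,"ty": 0.04,"tz": 0.0,"twist": 0.0},{"tx": 0.0,"ty": 0.04,"tz": 0.0,"twist": 0.0},{"tx": 0.0,"ty": 0.04,"tz": 0.0,"twist": 0.0},{"tx": 0.0,"ty": 0.04,"tz": 0.0,"twist": 0.0},{"tx": 0.0,"ty": 0.04,"tz": 0.0,"twist": 0.0},{"tx": 0.0,"ty": 0.0,"tz": 0.0,"twist": 0.0},{"tx": 0.0,"ty": 0.0,"tz": 0.0,"twist": 0.0}]}}

```text
clock: 34.6
position: [0.467, 0.2604, 0.231]
ee_rot: [0.003, -3.141, 0.001]
force: [0.5, -2.0, 1.1]
width: 0.999
gripper_force: 0.0
```

```bash
python3 - <<'E'
from h import *
snap("side","s9")
E
```

```text
(no output)
```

View pics/s9.png

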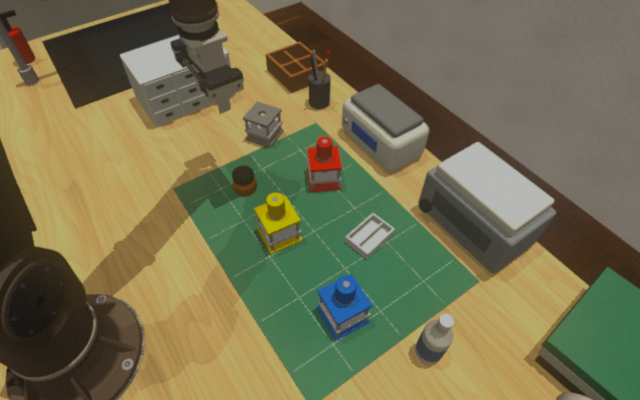

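Each spindle is upright and home in its own stand: red (325,150), yellow (276,207), blue (345,292). The grey stand is empty and the jar, tray and can have not moved.

```bash
python3 -c "
from cell import arm
print(arm.sign_off())"
```

```text
the job is handed in; nothing more can be done
None
```

I moved the red, yellow and blue spindles into the stands of their own colour, parking yellow in the grey stand on the way. In the final picture all three look fully home, and the jar, tray and spray can appear unmoved. I handed the job in at about 35 s; no verdict came back.

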